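# Take the bayonet head off a tube mixer

## Robot

A 6-joint arm with a two-finger parallel gripper is mounted at the origin on the work surface; the furniture and walls round the work are solid. World frame = base frame: x ahead of the robot, y to its left, z up, the work surface at z = 0. Lengths are in mm, angles in rad, forces in N, time in s.
With the tool pointing down it reaches from about 425 to 950 mm from the base axis. Payload 14.7 kg.
Tool frame: the origin (TCP) lies midway between the tips of the shut fingers; the grasp point (between the pads) lies 19 mm behind it; z points along the fingers, y is the direction in which the jaws open and shut (so a half turn about z gives the same grasp; the last joint's range is limited). The gripper opens to 85 mm and grips with 20 to 120 N. Pads are 22 mm wide; open, the fingers measure 114 mm over their backs; the gripper's body (76 mm by 85 mm) begins 54 mm behind the grasp point. The pads swing forward as they close: fully open they stand 13 mm farther back than shut.
Start: joints at [-1.249, 0.48, 1.596, -0, 1.065, -0.047], TCP at [234.338, -606.282, 231.297] pointing down, gripper open.
Joint ranges: [-2.75, 2.75], [-0.82, 2.05], [0.23, 2.67], [-1.56, 4.7], [0.09, 2.69], [-2.92, 2.92]. Speed limits (rad/s): [1.89, 1.89, 2.39, 3.01, 3.01, 3.01].

## Interface

Orientations are given as a unit quaternion [x, y, z, w].
In Python, from rig import env gives the robot as it stands. Calls block until the motion is done:
- env.goto(position, orientation): joint-space move of the TCP to a pose.
- env.servo_line(position, velocity=150, attitude=None, stop_force=None): straight line of the TCP; attitude=None keeps the orientation; velocity is the mean speed in mm/s. With stop_force (N) it stops when the force on the tool has changed by that much, and returns True; else False.
- env.move_joints(angles): joint-space move.
- env.gripper_to(opening, f_grip=None): finger opening in mm; f_grip is the grip in N (None keeps the last); returns when the fingers have stopped.
- env.hold(seconds).
- env.inverse_kinematics(position, orientation): joint angles nearest the present ones, or None.
- env.get_obs(): the state.
- env.read_camera(name): name is "scene" or "top" or "wrist"; returns a dict with "color" (420x560x3 uint8, red, green, blue), "fx", "fy", "cx", "cy" (pixels), "position" and "rotation" of the camera in the world. Camera axes: x right, y up, looking along -z (the intrinsics and any distortion apply to the point x, -y, -z); pixel columns grow to the right and rows downward; lengths in mm; the calibration is good to about 2 mm. A picture is of the moment at which its call begins. There is no depth.
A pose or a line that the arm cannot do raises env.IKError and nothing moves.
- env.job_done(): hands the job in, once; it reports no verdict.
The state is a dict: "time": time; "joint_pos": joint angles; "dq": joint speeds; "tau": joint torques, N m; "tool_pos": TCP position; "tcp_rot": TCP orientation; "wrist_force": force on the tool from outside, world axes, zero at the start; "ft_torque": the same for the moment, N m; "grip_width": finger opening in mm.
Only numpy, scipy, OpenCV 4.12 (cv2) and the standard library are available. Lean on these libraries where they do the work, as an engineer would, in place of code of your own. Each camera call takes 0.05 s, during which the arm holds its last target.

## Task

Take the blue tube head off the white mixer so that it can be cleaned: push the red release button all the way down, turn the head anticlockwise (seen from above) until you feel it meet its stop, and lift it straight off. Stand it upright in the kidney dish. Do not force the button or the head, do not drop it, and leave the other things where they are.

Things in the scene. Friction and masses are not known exactly. Their poses are not given: they have to be found in the camera images.
- mixer: White tube mixer, fixed: box 144 x 104 mm, grey top deck at z = 60 mm. Origin on the desk below the axis of the bayonet mount, z up; the box reaches x = -92 to +52, y = -52 to +52 mm, red button at x = -68, y = 0. Contact of more than 50 N with the head or 40 N with the robot counts as forcing.
- mount_axis (a point): Centre of the bayonet mount at deck level (z = 60 mm). With the button down the head turns anticlockwise about this axis until both lugs meet hard stops, 55 to 90 degrees from its locked position. Where the stop lies differs from case to case and is not reported: feel for it in small steps, staying below 0.5 N m.
- collar_rim (a point): Centre of the top of the fixed aluminium collar, 66 mm across, 12.5 mm high: two inward lips (inner diameter 36 mm, 2 mm radial play) with two slots. Only at the stops (within about 3 degrees short of them) do the lugs lie in the slots and can the head be lifted; before that they catch under the lips.
- release_top (a point): Middle of the top of the red release button, 21 mm across, 82 mm above the desk when up, in a 32 mm black bezel 7 mm high. Pushed straight down it goes 7 mm against about 4 N to a hard stop and stays down by itself. It draws a pawl from beside a lug; until 6 mm down the head cannot turn.
- release (a joint): Travel of the release button: 0 = up (locked), 0.007 m = fully down (released).
- head: Blue head, loose in the mount, about 180 g: steel foot 32 mm in diameter, two lugs at its bottom (48 mm over the tips, 11 wide, 6 thick, along x), blue disc 52 mm in diameter 20 to 30 mm up, grip bar above. Origin under the foot's centre, z up. Locked: x parallel to the mixer's x within 3 degrees, origin 61.5 mm above the desk.
- head_bar (a point): Centre of the head's grip bar, 45 mm above its underside: bar 44 mm long (head's x), 14 mm thick (y), 30 to 56 mm up; grip across the 14 mm. A sprung plate below pushes the head up with about 6 N, so it drags a little in turning (up to 0.15 N m) and rises about 1.5 mm in the slots if let.
- kidney_dish: Loose steel kidney dish, 109 x 204 mm, rim 34 mm high, 300 g; origin under its centre, long side along its y.
- dish_middle (a point): Point on the inner floor of the kidney dish (4 mm above the desk), in the middle of the free width, where the head should stand; about 8 mm room on each side of the head across the dish, more along it.
- amber_bottle: Amber bottle, 52 mm in diameter, 110 mm high; bystander. Origin under its centre.
- reagent_vial: Small white dropper vial with blue cap, 24 mm in diameter, 64 mm high; bystander. Origin under its centre.

How it is judged:
By the outcome, as a careful person would: the job done as asked, in the order asked, and still so for the second after the job is handed in, with the robot touching nothing.
It also fails if it takes over 70 s, if anything falls off the work surface, if the arm or the gripper's body presses on something with over 40 N, if the wrist force passes 120 N, or if a joint passes its speed limit or range.

## Working session

There is one attempt and no reset: what is moved stays moved. The work goes in short steps, each a Python script; the robot and the scene stay as the last script left them, time stands still between calls to the robot, and variables do not carry over. Pictures are saved under pics/ and viewed, and the job is handed in when it is done.

```bash
ls; mkdir -p pics; python3 - <<'E'
from rig import env
import cv2
o=env.get_obs(); print(o)
for n in ["scene","top","wrist"]:
    c=env.read_camera(n); cv2.imwrite(f"pics/{n}0.png",c["color"][:,:,::-1]); print(n,{k:v for k,v in c.items() if k!="color"})
E
```

```text
pics
{'time': 0.0, 'joint_pos': array([-1.24862221e+00,  4.80847655e-01,  1.59687304e+00,  1.48070570e-05,
        1.06506784e+00, -4.66411959e-02]), 'dq': array([-0.00025475,  0.00136597, -0.00095845, -0.00064511, -0.00023025,
        0.0006358 ]), 'tau': array([ 4.53767207e-03, -9.50640035e+01, -4.30180120e+01, -3.74245104e-06,
        1.28431318e-02, -8.07537077e-07]), 'tool_pos': array([ 234.2034184, -605.9088787,  230.6624226]), 'tcp_rot': array([ 9.83045520e-01,  1.83360705e-01, -7.57027494e-05, -5.93165808e-04]), 'wrist_force': array([ 0.19042118, -0.79429471,  0.4532969 ]), 'ft_torque': array([-0.01206326, -0.0017769 , -0.01327091]), 'grip_width': 85.02135501822019}
scene {'fx': 437.0545703473728, 'fy': 437.0545703473728, 'cx': 287.23355560767, 'cy': 212.72915775461507, 'position': array([ -31.0391748 , -778.86482438,  558.15847896]), 'rotation': array([ 0.49882351, -0.15253281, -0.23676725,  0.81966464])}
top {'fx': 488.1050418056591, 'fy': 488.1050418056591, 'cx': 286.1589589875365, 'cy': 211.61930578250906, 'position': array([ 223.61798179,  -28.79027585, 1341.72598357]), 'rotation': array([-0.07038739,  0.06562733,  0.70384937, -0.70380021])}
wrist {'fx': 318.8247623492888, 'fy': 318.8247623492888, 'cx': 280.2252408353604, 'cy': 207.50393329544644, 'position': array([ 300.82587095, -581.69317358,  373.68566802]), 'rotation': array([-0.11492635,  0.07922683, -0.55920262,  0.81719488])}
```

View pics/scene0.png

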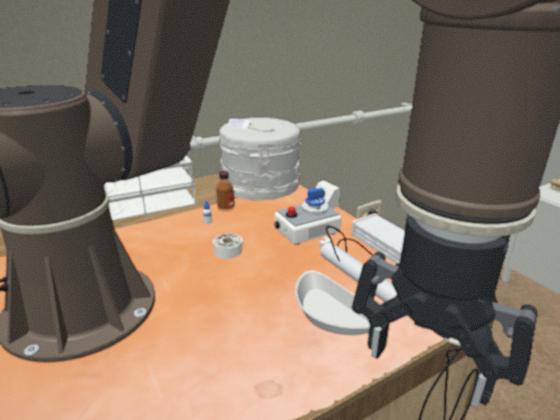

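View pics/top0.png

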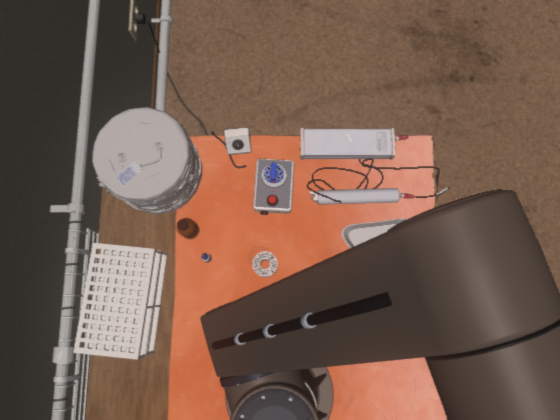

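View pics/wrist0.png

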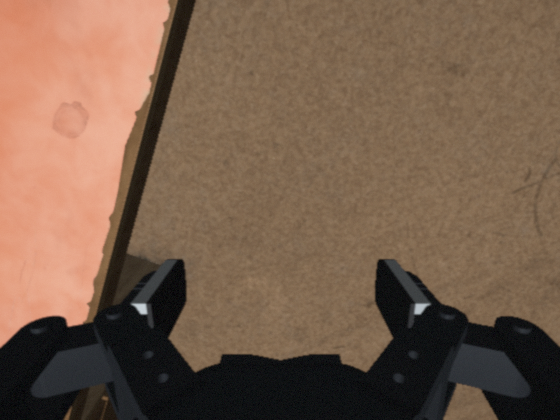

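The scene view shows the mixer at about (308,215), the dish at (335,303), the bottle at (225,190) and the vial at (207,212). In the top view the head is at (273,173), the button at (272,200), and the dish is partly hidden by the arm at about (375,235).

```bash
cat > h.py <<'E'
import numpy as np, cv2
from scipy.spatial.transform import Rotation as R
def ray(c,u,v):
    d=np.array([(u-c["cx"])/c["fx"],-(v-c["cy"])/c["fy"],-1.0])
    q=c["rotation"]; q=R.from_quat(q) if np.size(q)==4 else R.from_matrix(q)
    d=q.apply(d); return np.array(c["position"]),d/np.linalg.norm(d)
def plane(c,u,v,z):
    p,d=ray(c,u,v); return p+d*(z-p[2])/d[2]
def tri(rays):
    A=np.zeros((3,3));b=np.zeros(3)
    for p,d in rays:
        M=np.eye(3)-np.outer(d,d);A+=M;b+=M@p
    x=np.linalg.solve(A,b)
    return x,[np.linalg.norm((np.eye(3)-np.outer(d,d))@(x-p)) for p,d in rays]
def proj(c,P):
    q=R.from_quat(c["rotation"]).inv().apply(np.asarray(P)-c["position"])
    return c["cx"]+c["fx"]*q[0]/-q[2], c["cy"]-c["fy"]*q[1]/-q[2]
def mask(c,kind):
    hsv=cv2.cvtColor(c["color"],cv2.COLOR_RGB2HSV)
    if kind=="blue": return cv2.inRange(hsv,(105,120,50),(128,255,255))
    if kind=="red": return cv2.inRange(hsv,(0,200,70),(5,255,255))|cv2.inRange(hsv,(170,180,70),(180,255,255))
def blobs(m,mn=8):
    n,l,s,ce=cv2.connectedComponentsWithStats(m)
    return [(int(s[i,4]),ce[i].round(1).tolist(),s[i,:4].tolist()) for i in range(1,n) if s[i,4]>=mn]
def down(yaw):  # tool z down; tool y (jaw) direction at angle yaw+90.. : tool x at yaw
    return (R.from_euler('z',yaw)*R.from_quat([1,0,0,0])).as_quat()
E
python3 - <<'E'
from rig import env
from h import *
C={n:env.read_camera(n) for n in ["scene","top"]}
for n,c in C.items():
    for k in ["blue","red"]: print(n,k,blobs(mask(c,k)))
t=C["top"]
print("head~",plane(t,273,173,110),"btn~",plane(t,272,200,82),"dish",plane(t,345,237,30),"bottle",plane(t,187,228,100),"vial",plane(t,206,258,60))
s=C["scene"]
print("dish scene",plane(s,335,303,4))
E
```

```text
scene blue [(201, [314.7, 196.0], [307, 189, 17, 17]), (17, [206.0, 205.3], [205, 202, 3, 7])]
scene red []
top blue [(88, [272.8, 171.0], [268, 163, 11, 19])]
top red []
head~ [566.69275816  14.04042358 110.        ] btn~ [500.66684161  17.23311995  82.        ] dish [ 409.34932818 -179.25323123   30.        ] bottle [422.99709857 235.35886364 100.        ] vial [349.53845915 190.67717422  60.        ]
dish scene [ 428.76998277 -252.72779217    4.        ]
```

```bash
python3 - <<'E'
from rig import env
from h import *
o=env.get_obs();c=env.read_camera("wrist")
T=R.from_quat(o["tcp_rot"]);print("cam off in tool",T.inv().apply(c["position"]-o["tool_pos"]),"look in tool",T.inv().apply(R.from_quat(c["rotation"]).apply([0,0,-1])))
for p,y in [((400,-240,300),0),((470,14,280),0),((540,14,280),0),((567,14,93),0),((567,14,93),np.pi/2),((420,-240,60),np.pi/2),((420,-240,60),0)]:
    q=env.inverse_kinematics(list(p),down(y)); print(p,y,None if q is None else np.round(q,2))
E
```

```text
cam off in tool [  70.84788671    1.24426066 -142.94386598] look in tool [-2.76524032e-01  6.11560049e-04  9.61006808e-01]
(400, -240, 300) 0 [-0.61  0.15  1.91 -0.    1.09  0.97]
(470, 14, 280) 0 [-0.03  0.17  1.93 -0.    1.04  1.54]
(540, 14, 280) 0 [-0.03  0.28  1.79 -0.    1.08  1.54]
(567, 14, 93) 0 [-0.03  0.54  1.91 -0.    0.69  1.54]
(567, 14, 93) 1.5707963267948966 [-0.03  0.54  1.91 -0.    0.69 -0.03]
(420, -240, 60) 1.5707963267948966 [-0.58  0.52  2.12 -0.    0.51 -0.58]
(420, -240, 60) 0 [-0.58  0.52  2.12 -0.    0.51  0.99]
```

```bash
python3 - <<'E'
from rig import env
from h import *
import pickle
V={}
def snap(n):
    env.hold(0.15)
    for k in ["wrist","top"]:
        c=env.read_camera(k); V[n+k]=c
        if k=="wrist" : cv2.imwrite(f"pics/{n}{k}.png",c["color"][:,:,::-1])
env.goto([430,-240,260],down(0));snap("d1")
cv2.imwrite("pics/d1top.png",V["d1top"]["color"][:,:,::-1])
env.goto([490,14,280],down(0));snap("m1")
cv2.imwrite("pics/m1top.png",V["m1top"]["color"][:,:,::-1])
env.goto([560,14,280],down(0));snap("m2")
pickle.dump(V,open("v.pkl","wb"))
print(env.get_obs()["time"])
for n,c in V.items():
    print(n,[ (k,blobs(mask(c,k),30)) for k in ["blue","red"]])
E
```

```text
4.0
d1wrist [('blue', [(487, [9.9, 40.5], [0, 7, 21, 59])]), ('red', [(187, [381.6, 93.1], [371, 87, 25, 11]), (305, [12.0, 114.1], [2, 104, 21, 21])])]
d1top [('blue', [(86, [272.7, 171.2], [268, 163, 11, 19])]), ('red', [])]
m1wrist [('blue', [(1225, [277.5, 104.7], [253, 79, 49, 53]), (38, [255.1, 113.2], [252, 108, 8, 12]), (71, [135.9, 280.4], [132, 274, 10, 16])]), ('red', [(39, [274.5, 165.5], [266, 163, 17, 9])])]
m1top [('blue', []), ('red', [])]
m2wrist [('blue', [(1049, [277.8, 174.3], [255, 151, 47, 50]), (38, [298.6, 168.1], [294, 162, 8, 12]), (31, [257.6, 181.1], [255, 177, 8, 10])]), ('red', [(42, [274.8, 226.1], [267, 224, 17, 7])])]
m2top [('blue', []), ('red', [])]
```

View pics/d1wrist.png

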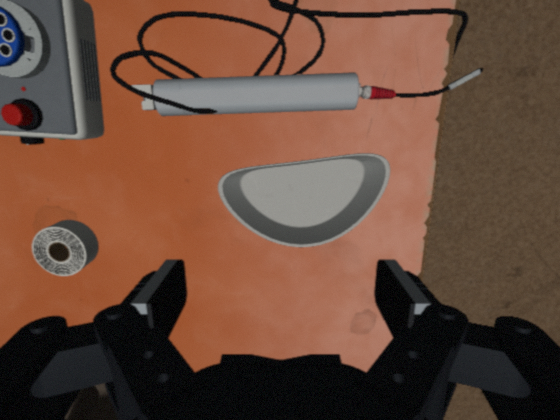

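View pics/m1wrist.png

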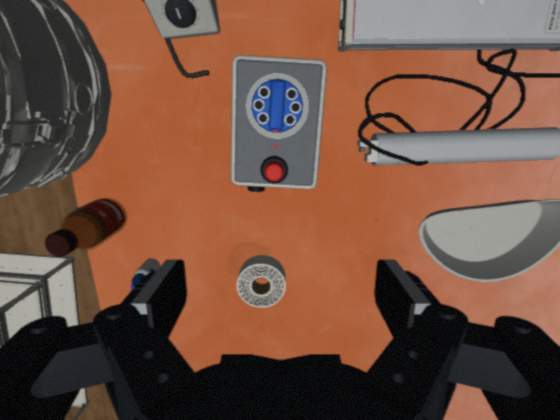

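View pics/m2wrist.png

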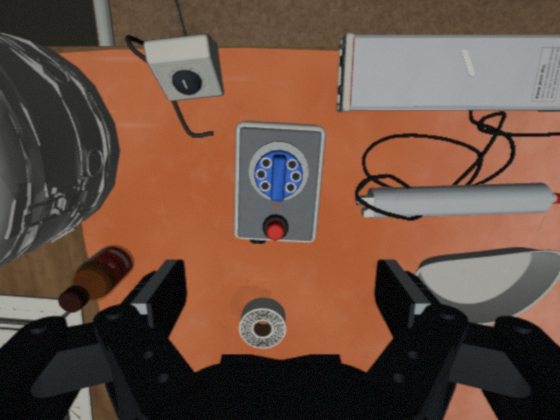

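View pics/m1top.png

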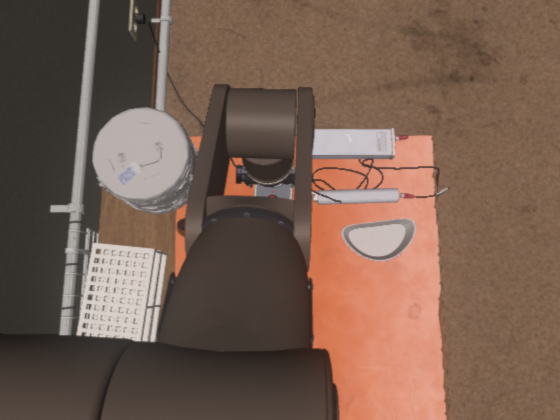

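m1/m2 show the mixer with its head at (277,105)/(278,174) and the red button at (274,170)/(275,229). d1 shows the dish at (303,197) with the flat rim side far from the robot. I'll zoom in to measure.

```bash
python3 - <<'E'
import cv2,numpy as np
a=cv2.imread("pics/m1wrist.png")[50:200,220:340];b=cv2.imread("pics/m2wrist.png")[115:265,220:340]
f=lambda i:cv2.resize(i,None,fx=3.3,fy=3.9*3.3/3.9,interpolation=cv2.INTER_CUBIC)
cv2.imwrite("pics/zm.png",np.hstack([f(a),f(b)]))
from h import *
import pickle
V=pickle.load(open("v.pkl","rb"))
for n in ["m1wrist","m2wrist","d1wrist"]:
    c=V[n];hsv=cv2.cvtColor(c["color"],cv2.COLOR_RGB2HSV)
    r=cv2.inRange(hsv,(0,190,60),(4,255,255))|cv2.inRange(hsv,(172,150,60),(180,255,255))
    print(n,blobs(r,30)); 
    bl=cv2.inRange(hsv,(100,90,40),(130,255,255));print(" blue",blobs(bl,60))
    for p in ([(274,170),(274,163)] if n=="m1wrist" else [(275,229),(275,234)]): print(hsv[p[1],p[0]])
E
```

```text
m1wrist [(122, [273.9, 170.1], [264, 162, 20, 20])]
 blue [(1411, [276.9, 105.0], [252, 79, 51, 53]), (90, [136.3, 280.3], [131, 274, 13, 16])]
[  1 180 181]
[179 224  99]
m2wrist [(92, [275.6, 228.5], [266, 223, 19, 15])]
 blue [(1256, [277.9, 174.3], [255, 150, 48, 51])]
[  1 180 181]
[  1 184 179]
d1wrist [(200, [381.5, 92.9], [371, 87, 25, 11]), (337, [12.5, 114.1], [2, 104, 21, 21])]
 blue [(606, [10.8, 40.1], [0, 7, 23, 59])]
[60 10 74]
[75  7 71]
```

View pics/zm.png

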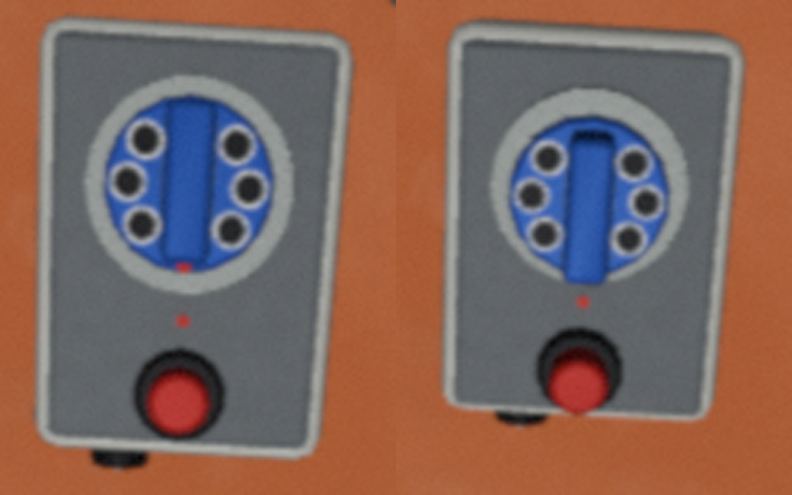

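```bash
python3 - <<'E'
from h import *
import pickle
V=pickle.load(open("v.pkl","rb"))
D={}
for n in ["m1wrist","m2wrist"]:
    c=V[n];hsv=cv2.cvtColor(c["color"],cv2.COLOR_RGB2HSV);d={}
    r=cv2.inRange(hsv,(0,165,140),(6,255,255))
    roi=np.zeros_like(r); y0=158 if n[1]=="1" else 215; roi[y0:y0+35,255:295]=255
    d["btn"]=[b for b in blobs(r&roi,20)]
    print(n,d)
    u0,v0=(277,105) if n[1]=="1" else (278,176)
    print(" row V/H across bar",[tuple(hsv[v0,u]) [0:3:2] for u in range(u0-14,u0+15)])
    print(" col", [(v,hsv[v,u0-1 if 1 else 0][0],hsv[v,u0-1][2]) for v in range(v0-30,v0+32)])
E
```

```text
m1wrist {'btn': [(202, [273.5, 172.2], [266, 165, 16, 16])]}
 row V/H across bar [(np.uint8(111), np.uint8(138)), (np.uint8(111), np.uint8(160)), (np.uint8(110), np.uint8(165)), (np.uint8(110), np.uint8(167)), (np.uint8(110), np.uint8(168)), (np.uint8(110), np.uint8(149)), (np.uint8(110), np.uint8(123)), (np.uint8(110), np.uint8(126)), (np.uint8(110), np.uint8(142)), (np.uint8(110), np.uint8(157)), (np.uint8(110), np.uint8(163)), (np.uint8(110), np.uint8(163)), (np.uint8(110), np.uint8(167)), (np.uint8(110), np.uint8(165)), (np.uint8(110), np.uint8(164)), (np.uint8(110), np.uint8(165)), (np.uint8(110), np.uint8(162)), (np.uint8(110), np.uint8(160)), (np.uint8(109), np.uint8(153)), (np.uint8(110), np.uint8(137)), (np.uint8(110), np.uint8(119)), (np.uint8(110), np.uint8(122)), (np.uint8(110), np.uint8(152)), (np.uint8(110), np.uint8(167)), (np.uint8(110), np.uint8(166)), (np.uint8(110), np.uint8(168)), (np.uint8(111), np.uint8(171)), (np.uint8(112), np.uint8(167)), (np.uint8(115), np.uint8(140))]
 col [(75, np.uint8(90), np.uint8(150)), (76, np.uint8(75), np.uint8(153)), (77, np.uint8(
[... 4769 characters left out ...]
4)), (189, np.uint8(110), np.uint8(173)), (190, np.uint8(110), np.uint8(171)), (191, np.uint8(110), np.uint8(172)), (192, np.uint8(110), np.uint8(172)), (193, np.uint8(109), np.uint8(170)), (194, np.uint8(110), np.uint8(173)), (195, np.uint8(109), np.uint8(170)), (196, np.uint8(110), np.uint8(171)), (197, np.uint8(110), np.uint8(170)), (198, np.uint8(110), np.uint8(165)), (199, np.uint8(110), np.uint8(157)), (200, np.uint8(110), np.uint8(134)), (201, np.uint8(113), np.uint8(105)), (202, np.uint8(105), np.uint8(100)), (203, np.uint8(102), np.uint8(98)), (204, np.uint8(178), np.uint8(113)), (205, np.uint8(0), np.uint8(156)), (206, np.uint8(1), np.uint8(167)), (207, np.uint8(0), np.uint8(159))]
```

```bash
python3 - <<'E'
from h import *
import pickle
V=pickle.load(open("v.pkl","rb"))
a,b,d=V["m1wrist"],V["m2wrist"],V["d1wrist"]
print("btn",tri([ray(a,273.5,172.2),ray(b,274.8,232.4)]),"3-view",tri([ray(a,273.5,172.2),ray(b,274.8,232.4)]))
print("bar top",tri([ray(a,276.9,104.5),ray(b,278.1,179.4)]))
za=lambda x,y:(220+x/3.3,50+y/3.3); zb=lambda x,y:(220+(x-396)/3.3,115+y/3.3)
# bar ends on plane z 117.5
for c,z,e in [(a,za,[(191.5,97.5),(185.5,266)]),(b,zb,[(591,143),(585,283.5)])]:
    p=[plane(c,*z(*q),117.5) for q in e];print("bar ends",p,"yaw",np.degrees(np.arctan2(*(p[0]-p[1])[1::-1])))
# deck corners on z=60
for c,z,e in [(a,za,[(52,24),(343,42),(311,452),(43,440)]),(b,zb,[(458,30),(737,48),(704,414),(449,403)])]:
    p=np.array([plane(c,*z(*q),60) for q in e]);print(p.round(1).tolist(),"ctr",p.mean(0).round(1))
    print(" yaw sides",np.degrees(np.arctan2(*(p[0]-p[3])[1::-1])),np.degrees(np.arctan2(*(p[1]-p[2])[1::-1])),np.degrees(np.arctan2(*(p[0]-p[1])[1::-1]))-90)
# collar: gray light ring
for c,u0,v0 in[(a,277,106),(b,278,171)]:
    hsv=cv2.cvtColor(c["color"],cv2.COLOR_RGB2HSV)
    m=cv2.inRange(hsv,(0,0,128),(180,60,255)); r=np.zeros_like(m);cv2.circle(r,(u0,v0),36,255,-1);m&=r
    cs,_=cv2.findContours(m,cv2.RETR_EXTERNAL,cv2.CHAIN_APPROX_NONE);k=cv2.convexHull(max(cs,key=cv2.contourArea))
    e=cv2.fitEllipse(k);print("collar",e,plane(c,*e[0],72.5))
E
```

```text
btn (array([502.85196388,  18.83861797,  82.36900728]), [np.float64(0.05517736505075464), np.float64(0.05517736505075041)]) 3-view (array([502.85196388,  18.83861797,  82.36900728]), [np.float64(0.05517736505075464), np.float64(0.05517736505075041)])
bar top (array([571.08889257,  14.72743199, 118.59858666]), [np.float64(0.042596248954219915), np.float64(0.04259624895422004)])
bar ends [array([592.34787958,  13.6234429 , 117.5       ]), array([547.96551728,  15.40407409, 117.5       ])] yaw -2.297488457371813
bar ends [array([591.2734701 ,  13.82001261, 117.5       ]), array([549.24765479,  15.60864391, 117.5       ])] yaw -2.4370547928940645
[[619.9, 58.0, 60.0], [614.6, -34.1, 60.0], [481.7, -27.9, 60.0], [486.0, 66.3, 60.0]] ctr [550.5  15.6  60. ]
 yaw sides -3.561053837909443 -2.6866775117954655 -3.249937954679467
[[621.4, 58.4, 60.0], [615.7, -34.9, 60.0], [484.1, -27.8, 60.0], [488.3, 66.3, 60.0]] ctr [552.4  15.5  60. ]
 yaw sides -3.4151639919182832 -3.089625217124503 -3.5077415224790656
collar ((276.9369812011719, 105.52809143066406), (62.72127914428711, 65.6247329711914), 1.3050633668899536) [571.5501538   15.08746652  72.5       ]
collar ((278.2076721191406, 171.05697631835938), (58.653629302978516, 59.513240814208984), 80.5237045288086) [571.45256338  14.93492996  72.5       ]
```

```bash
python3 - <<'E'
from rig import env
from h import *
env.gripper_to(0,40)
y=np.radians(-3)
env.goto([502.9,18.8,110],down(y))
env.hold(0.2);print(env.get_obs()["wrist_force"],env.get_obs()["tool_pos"],env.get_obs()["grip_width"])
env.servo_line([502.9,18.8,88],60,stop_force=10); print(env.get_obs()["tool_pos"][2],env.get_obs()["wrist_force"])
r=env.servo_line([502.9,18.8,73],12,stop_force=12)
o=env.get_obs();print(r,o["tool_pos"],o["wrist_force"],o["time"])
E
```

```text
[-0.2577165   0.16834053 -0.18484442] [504.50906997  18.74461281 111.29962341] 0.25357085070693486
87.51974458917815 [ 1.08913443  0.10581616 -0.04816789]
True [503.02338253  18.80893291  74.93433736] [-1.85882981  0.24454678 10.43315182] 7.25
```

```bash
python3 - <<'E'
from rig import env
from h import *
import pickle
o=env.get_obs();print(o["tool_pos"][2],o["wrist_force"][2])
y=np.radians(-3)
env.servo_line([502.9,18.8,150],120)
env.goto([540,14.9,270],down(y))
env.gripper_to(50)
env.hold(0.1)
c=env.read_camera("wrist");cv2.imwrite("pics/b1.png",cv2.resize(c["color"][90:270,200:360,::-1],None,fx=3,fy=3))
hsv=cv2.cvtColor(c["color"],cv2.COLOR_RGB2HSV)
bb=blobs(cv2.inRange(hsv,(0,165,140),(6,255,255)),60);print(bb)
for b in bb: 
    # intersect with vertical-plane at measured x: height
    p,d=ray(c,*b[1]); t=(502.9-p[0])/d[0]; print((p+d*t).round(1))
print(env.get_obs()["time"],env.get_obs()["grip_width"])
E
```

```text
74.93433735921256 10.433151824903804
[(197, [277.5, 217.2], [270, 210, 16, 16])]
[502.9  18.8  74.6]
9.275 49.985321257346726
```

View pics/b1.png

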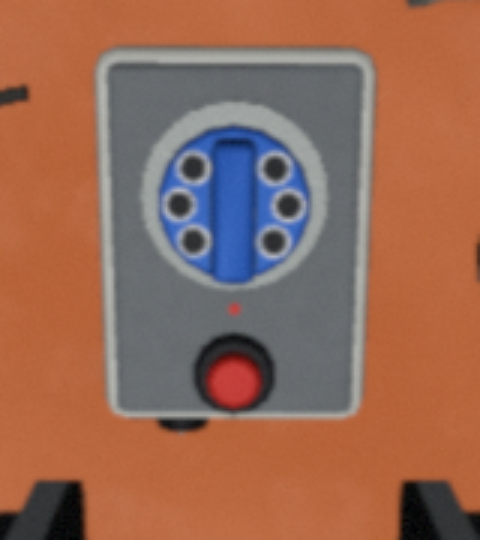

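The button reads 74.6 mm, so it is fully down and staying there. The head and collar are unchanged. Next I grip the bar.

```bash
python3 - <<'E'
from rig import env
from h import *
y=np.radians(-2.4);q=down(y)
env.goto([571.1,14.9,150],q)
env.hold(0.2);o=env.get_obs();print(o["tool_pos"],o["wrist_force"],o["ft_torque"])
r=env.servo_line([571.1,14.9,95],60,stop_force=6);o=env.get_obs();print(r,o["tool_pos"],o["wrist_force"])
if not r:
    env.gripper_to(5,50);env.hold(0.2)
    o=env.get_obs();print(o["grip_width"],o["tool_pos"],o["wrist_force"],o["ft_torque"],o["time"])
E
```

```text
[572.02510295  14.87405206 152.01802804] [-0.09830212 -0.68166456  0.630132  ] [-0.02728357 -0.00867342 -0.01820241]
False [571.34012132  14.91999508  95.2971527 ] [0.24605479 0.14715247 0.47080035]
12.835645169511611 [571.30880257  14.87869322  95.15762407] [1.04285736 0.17443799 2.24187232] [-0.10578501 -0.11901529  0.00622276] 11.725
```

```bash
cat > turn.py <<'E'
from rig import env
from h import *
import sys
def yaw():
    m=R.from_quat(env.get_obs()["tcp_rot"]).as_matrix(); return np.degrees(np.arctan2(m[1,0],m[0,0]))
def turn(target,step,lim,P=(571.1,14.9,95),pause=0.1,verbose=1):
    a=turn.a
    while a<target-1e-6:
        a=min(a+step,target)
        env.goto(list(P),down(np.radians(a)));env.hold(pause)
        o=env.get_obs();t=o["ft_torque"][2]
        if verbose: print(round(a,1),round(yaw(),2),"Tz %.3f"%t,"F",o["wrist_force"].round(1),"t",round(o["time"],2))
        if abs(t)>lim: print("LIMIT");break
    turn.a=a
E
python3 - <<'E'
from turn import *
turn.a=-2.4
turn(9.6,2,0.3)
E
```

```text
-0.4 -0.45 Tz 0.043 F [0.3 0.1 3.5] t 12.07
1.6 1.54 Tz 0.032 F [0.6 0.3 4.2] t 12.43
3.6 3.54 Tz 0.050 F [1.4 1.4 2.8] t 12.78
5.6 5.54 Tz 0.028 F [0.4 0.5 3.6] t 13.12
7.6 7.54 Tz -0.018 F [-0.9  0.5  3.4] t 13.47
9.6 9.54 Tz 0.057 F [-1.2 -0.1  3.3] t 13.82
```

```bash
python3 - <<'E'
from turn import *
turn.a=9.6
turn(48.6,3,0.25,pause=0.05)
c=env.read_camera("wrist");cv2.imwrite("pics/t1.png",c["color"][:,:,::-1])
turn(64,1.1,0.22,pause=0.08)
print(turn.a)
E
```

```text
12.6 12.49 Tz 0.041 F [-0.6  0.4  4.2] t 14.12
15.6 15.47 Tz 0.017 F [-0.4  0.8  3.3] t 14.43
18.6 18.46 Tz 0.011 F [-0.4 -0.3  3.9] t 14.72
21.6 21.46 Tz 0.015 F [-0.6 -0.3  4.2] t 15.03
24.6 24.46 Tz 0.034 F [ 0.  -0.2  4. ] t 15.32
27.6 27.46 Tz -0.018 F [-0.5 -0.   2.1] t 15.62
30.6 30.46 Tz -0.004 F [0.5 0.7 4.5] t 15.93
33.6 33.46 Tz 0.001 F [ 0.2 -0.8  3.6] t 16.23
36.6 36.46 Tz 0.097 F [-0.3  0.4  4.1] t 16.52
39.6 39.46 Tz 0.013 F [ 0.4 -0.3  3.7] t 16.82
42.6 42.46 Tz -0.072 F [0.2 0.1 3.2] t 17.12
45.6 45.46 Tz 0.018 F [-1.2 -0.5  3.5] t 17.43
48.6 48.46 Tz -0.003 F [-0.5  0.3  3.4] t 17.73
49.7 49.65 Tz -0.014 F [-0.2 -0.6  3. ] t 18.11
50.8 50.77 Tz -0.043 F [-0.2  0.3  3.6] t 18.44
51.9 51.87 Tz 0.018 F [ 0.2 -0.2  4.1] t 18.77
53.0 52.97 Tz -0.012 F [-1.  -0.4  3.7] t 19.11
54.1 54.08 Tz -0.055 F [-0.5 -0.   3.1] t 19.44
55.2 55.17 Tz -0.092 F [-1.1  2.1  3.7] t 19.77
56.3 56.27 Tz -0.046 F [-1.3  3.   3.6] t 20.11
57.4 57.37 Tz -0.053 F [-0.8  3.5  3.9] t 20.44
58.5 58.47 Tz -0.079 F [-1.7  5.2  3.7] t 20.77
59.6 59.58 Tz -0.053 F [-2.   4.8  3.9] t 21.11
60.7 60.68 Tz -0.092 F [-2.3  4.7  3. ] t 21.44
61.8 61.78 Tz -0.063 F [-2.5  4.1  3.7] t 21.77
62.9 62.88 Tz -0.080 F [-2.1  6.   3.9] t 22.11
64 63.98 Tz -0.037 F [-1.1  7.   2.9] t 22.44
64
```

View pics/t1.png

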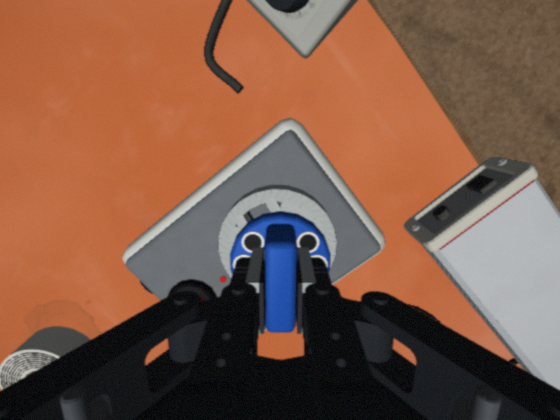

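```bash
python3 - <<'E'
from turn import *
c=env.read_camera("wrist");cv2.imwrite("pics/t2.png",cv2.resize(c["color"][100:350,130:430,::-1],None,fx=2.4,fy=2.4))
o=env.get_obs();print(o["tool_pos"],o["wrist_force"],o["ft_torque"],o["grip_width"])
E
```

```text
[570.90937854  15.08100896  94.93205783] [-2.2080761   5.27892309  4.12743384] [ 1.16823222  0.38636966 -0.07140309] 12.775427742209045
```

View pics/t2.png

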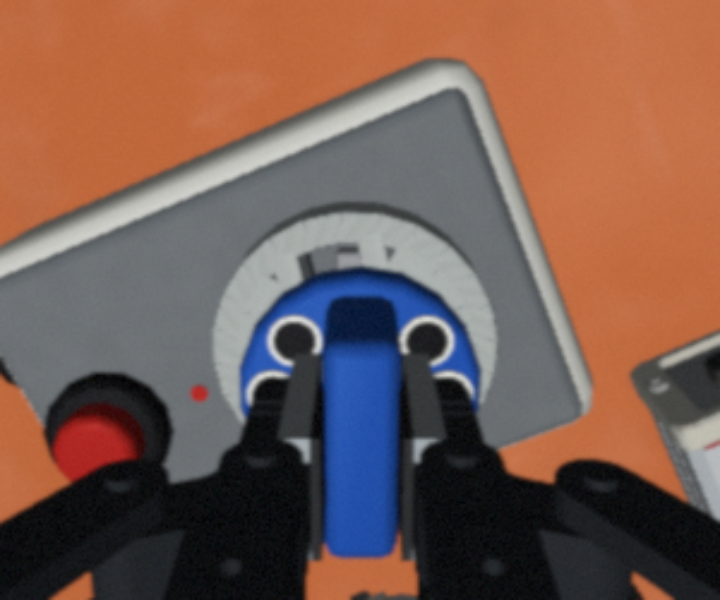

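```bash
python3 - <<'E'
from turn import *
for d in [(-0.3,0.7),(-0.5,1.3)]:
    env.servo_line([571.1+d[0],14.9+d[1],95],10);env.hold(0.1)
    o=env.get_obs();print(o["tool_pos"],o["wrist_force"],o["ft_torque"],o["time"])
E
```

```text
[570.8450206   15.47895151  95.00958573] [-1.839195    1.67995875  2.6800231 ] [ 0.31788963  0.19996969 -0.05175953] 22.8417
[570.82809195  15.99340725  95.12094309] [-0.1651547  -3.71529763  3.26528583] [-0.60001583 -0.0372804   0.00309566] 23.1917
```

```bash
cat >> turn.py <<'E'
def turnc(target,step,lim,P,pause=0.08,k=0.1):
    P=np.array(P,float);hist=[]
    while turn.a<target-1e-6:
        turn.a=min(turn.a+step,target)
        env.goto(list(P),down(np.radians(turn.a)));env.hold(pause)
        f=[];t=[]
        for _ in range(3):
            o=env.get_obs();f.append(o["wrist_force"]);t.append(o["ft_torque"][2]);env.hold(0.02)
        f=np.mean(f,0);t=np.mean(t)
        print(round(turn.a,1),round(yaw(),2),"Tz %.3f"%t,"F",f.round(1),"P",P[:2].round(2),"t",round(o["time"],2))
        if abs(t)>lim: print("LIMIT");break
        g=f[:2].copy()
        if np.linalg.norm(g)>3: P[:2]+=np.clip(k*g,-0.3,0.3)
    return P
E
python3 - <<'E'
from turn import *
turn.a=64
P=turnc(90,1.2,0.2,(570.8,15.5,95))
print(P,env.get_obs()["grip_width"])
E
```

```text
65.2 65.18 Tz -0.027 F [0.3 1.1 3.7] P [570.8  15.5] t 23.56
66.4 66.38 Tz -0.016 F [-0.6  2.4  3.9] P [570.8  15.5] t 23.94
67.6 67.58 Tz -0.016 F [-0.5  2.9  4. ] P [570.8  15.5] t 24.32
68.8 68.77 Tz -0.004 F [-0.9  3.   3.8] P [570.8  15.5] t 24.71
70.0 69.98 Tz -0.028 F [-1.1  0.5  3.9] P [570.71  15.8 ] t 25.09
71.2 71.18 Tz -0.001 F [-0.7 -0.3  3.7] P [570.71  15.8 ] t 25.48
72.4 72.38 Tz 0.010 F [-0.6 -0.8  3.5] P [570.71  15.8 ] t 25.86
73.6 73.58 Tz -0.025 F [ 0.2 -1.3  3.8] P [570.71  15.8 ] t 26.24
74.8 74.77 Tz 0.013 F [-0.3 -0.2  3.6] P [570.71  15.8 ] t 26.62
76.0 75.97 Tz -0.014 F [-0.  -0.4  3.7] P [570.71  15.8 ] t 27.01
77.2 77.18 Tz 0.013 F [-0.2 -0.2  3.6] P [570.71  15.8 ] t 27.39
78.4 78.4 Tz -0.106 F [-1.2 -0.   5. ] P [570.71  15.8 ] t 27.77
79.6 79.6 Tz -0.221 F [-2.5  0.3  6.2] P [570.71  15.8 ] t 28.16
LIMIT
[570.70992064  15.8         95.        ] 12.61154769606354
```

```bash
python3 - <<'E'
from turn import *
turn.a=79.6
P=turnc(80.6,1,0.4,(570.7,15.8,95))
q=down(np.radians(79));env.goto([570.7,15.8,95],q);env.hold(0.15)
o=env.get_obs();print("back",yaw(),o["wrist_force"],o["ft_torque"][2])
c=env.read_camera("wrist");cv2.imwrite("pics/t3.png",cv2.resize(c["color"][100:350,130:430,::-1],None,fx=2.4,fy=2.4))
for z in [96,97,98,99]:
    r=env.servo_line([570.7,15.8,z],20,stop_force=8);env.hold(0.08);o=env.get_obs();print(z,r,o["tool_pos"],o["wrist_force"],o["ft_torque"][2],o["time"])
    if r:break
E
```

```text
80.6 80.57 Tz -0.599 F [-3.   0.3  5.9] P [570.7  15.8] t 28.54
LIMIT
back 79.0485698522015 [-4.21512702  0.54706067  4.76580226] -0.14373619103792912
96 False [570.2084512   15.84930787  95.8533097 ] [-4.44090152  0.13773274  3.09980767] -0.057113491630254414 29.3417
97 False [570.31065394  15.81441493  96.90827399] [-5.7615097   0.31915389  2.91018745] -0.07460859516617727 29.675
98 False [570.43873864  15.83150252  97.8187774 ] [-4.6740854   0.59720544 -2.57478502] -0.14834031529836691 30.0083
99 False [570.49507918  15.84819021  98.91581296] [-5.21169683  1.13788772 -3.61232223] -0.13177922541873718 30.3417
```

View pics/t3.png

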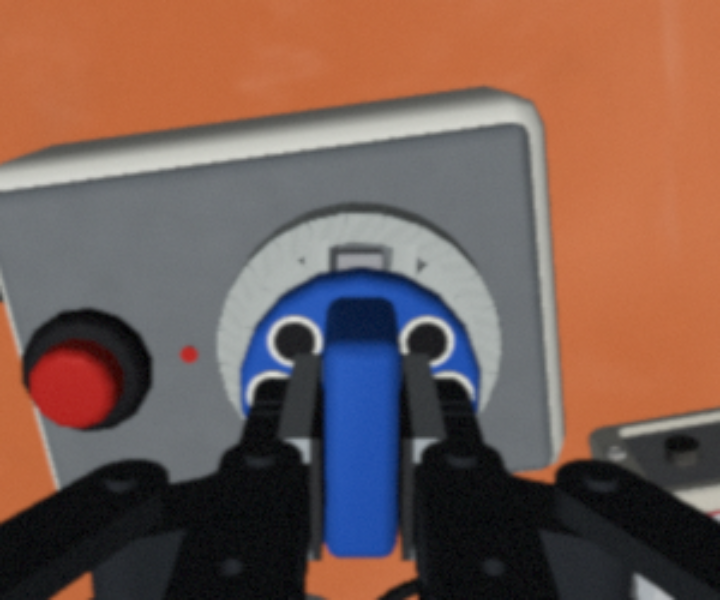

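The lug sits squarely in the slot at (360,260). One reading at the stop showed 0.6 N m, above my limit, so I backed off. The head is now rising freely. I'll lift it straight up.

```bash
python3 - <<'E'
from turn import *
for z in [102,106,112,120,150,230]:
    r=env.servo_line([570.3,15.9,z],25 if z<121 else 120,stop_force=10 if z<121 else None);env.hold(0.05);o=env.get_obs();print(z,r,o["tool_pos"],o["wrist_force"],o["ft_torque"][2].round(3),o["grip_width"],o["time"])
    if r:break
E
```

```text
102 False [571.17466198  15.83753867 102.45423263] [ 0.10459803  0.42657741 -2.71671696] 0.004 12.732149631977384 30.6667
106 False [570.50502816  15.87081651 106.16720797] [ 0.09619816 -0.83050197 -2.7565564 ] -0.047 12.461582779166635 31.025
112 False [570.36122507  15.91627835 112.0786636 ] [-0.11517366  0.75448553 -1.57580644] -0.01 12.974861340197874 31.4667
120 False [570.29522737  15.89312103 120.03692734] [-0.76013329  0.06047389 -2.36265778] 0.055 12.716709637515764 31.9833
150 False [570.11000129  15.90212724 149.59560028] [-0.16881182 -0.09302921 -3.00140305] -0.002 12.607548330939236 32.4333
230 False [569.69469588  15.90589071 229.04221246] [-0.07914092 -1.11756343 -2.90257112] 0.018 12.969891082762349 33.3
```

```bash
python3 - <<'E'
from h import *
import pickle
V=pickle.load(open("v.pkl","rb"))
a=V["d1wrist"]["color"][140:260,200:410,::-1]
t=V["m1top"]["color"][205:275,325:430,::-1]
cv2.imwrite("pics/dz.png",np.vstack([cv2.resize(a,None,fx=3.5,fy=3.5,interpolation=2)[:,:735],cv2.copyMakeBorder(cv2.resize(t,None,fx=2.5,fy=2.5),0,0,0,735-262,0)]))
E
```

```text
(no output)
```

View pics/dz.png

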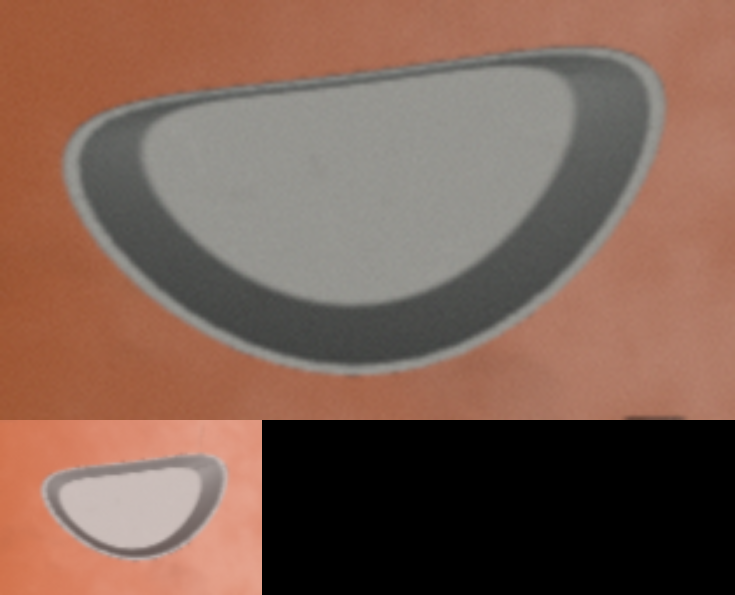

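```bash
python3 - <<'E'
from h import *
import pickle
V=pickle.load(open("v.pkl","rb"))
F={}
for n,roi in [("d1wrist",(200,140,410,260)),("m1top",(325,205,430,275)),("d1top",(325,205,430,275))]:
    c=V[n];x0,y0,x1,y1=roi
    im=c["color"][y0:y1,x0:x1];hsv=cv2.cvtColor(im,cv2.COLOR_RGB2HSV)
    dish=cv2.morphologyEx(cv2.inRange(hsv,(0,0,0),(180,75,255)),cv2.MORPH_OPEN,np.ones((3,3)))
    cs,_=cv2.findContours(dish,cv2.RETR_EXTERNAL,cv2.CHAIN_APPROX_NONE);k=max(cs,key=cv2.contourArea)[:,0].astype(float)+[x0,y0]
    rim=np.array([plane(c,*p,34)[:2] for p in k])
    r=cv2.minAreaRect(rim.astype(np.float32)); print(n,"rim rect",r)
    g=hsv[:,:,2]; th=135 if n=="d1wrist" else 165
    fm=((g>th)&(hsv[:,:,1]<75)).astype(np.uint8)*255
    fm=cv2.morphologyEx(fm,cv2.MORPH_OPEN,np.ones((5,5)))
    cs,_=cv2.findContours(fm,cv2.RETR_EXTERNAL,cv2.CHAIN_APPROX_NONE)
    k2=max(cs,key=cv2.contourArea)[:,0].astype(float)+[x0,y0]
    fl=np.array([plane(c,*p,4)[:2] for p in k2]); r2=cv2.minAreaRect(fl.astype(np.float32));print("  floor rect",r2, "px",k2.min(0),k2.max(0))
    F[n]=(rim,fl,k2,k)
pickle.dump(F,open("f.pkl","wb"))
# heights: leftmost/rightmost floor points & rim points by tri
for nm,i in [("floor",2),("rim",3)]:
    for f in [np.argmin,np.argmax]:
        A=F["d1wrist"][i];B=F["m1top"][i];a=A[f(A[:,0])];b=B[f(B[:,0])]
        print(nm,tri([ray(V["d1wrist"],*a),ray(V["m1top"],*b)]))
E
```

```text
d1wrist rim rect ((398.5640869140625, -272.1421813964844), (108.1233901977539, 202.25096130371094), 7.3157124519348145)
  floor rect ((402.4546813964844, -271.33404541015625), (82.04741668701172, 154.47190856933594), 7.064919948577881) px [241. 159.] [362. 225.]
m1top rim rect ((399.44097900390625, -273.8240051269531), (107.92977905273438, 201.502685546875), 7.1748576164245605)
  floor rect ((403.45086669921875, -273.8736267089844), (82.64453125, 158.37803649902344), 7.165205001831055) px [349. 224.] [405. 255.]
d1top rim rect ((403.26434326171875, -274.26470947265625), (187.56112670898438, 261.1950378417969), 0.00790032371878624)Traceback (most recent call last):
  File "<stdin>", line 16, in <module>
ValueError: max() iterable argument is empty
```

```bash
python3 - <<'E'
from h import *
import pickle
V=pickle.load(open("v.pkl","rb"));c0=np.array([399,-273.0]);a=np.radians(7.2)
Rm=np.array([[np.cos(a),np.sin(a)],[-np.sin(a),np.cos(a)]])
P={}
for n,roi,th in [("d1wrist",(200,140,410,260),135),("m1top",(325,205,430,275),165)]:
    c=V[n];x0,y0,x1,y1=roi
    im=c["color"][y0:y1,x0:x1];hsv=cv2.cvtColor(im,cv2.COLOR_RGB2HSV);low=(hsv[:,:,1]<75)
    for nm,m,z in [("rim",low,34),("floor",low&(hsv[:,:,2]>th),4)]:
        m=cv2.morphologyEx(m.astype(np.uint8)*255,cv2.MORPH_OPEN,np.ones((3,3) if nm=="rim" else (5,5)))
        cs,_=cv2.findContours(m,cv2.RETR_EXTERNAL,cv2.CHAIN_APPROX_NONE);k=max(cs,key=cv2.contourArea)[:,0]+np.array([x0,y0],float)
        w=np.array([Rm@(plane(c,*p,z)[:2]-c0) for p in k]);P[n,nm]=k
        print(n,nm,"y",w[:,1].min().round(1),w[:,1].max().round(1),[(y,w[abs(w[:,1]-y)<3,0].min().round(1),w[abs(w[:,1]-y)<3,0].max().round(1)) for y in (-50,-26,0,26,50)])
for nm in ["floor","rim"]:
    for f in [np.argmin,np.argmax]:
        A=P["d1wrist",nm];B=P["m1top",nm];e=lambda Q:Q[abs(Q[:,0]-Q[f(Q[:,0]),0])<1].mean(0)
        x,r=tri([ray(V["d1wrist"],*e(A)),ray(V["m1top"],*e(B))]);print(nm,x.round(1),np.round(r,1))
E
```

```text
d1wrist rim y -100.1 102.1 [(-50, np.float64(-40.4), np.float64(53.3)), (-26, np.float64(-50.8), np.float64(53.4)), (0, np.float64(-54.4), np.float64(53.2)), (26, np.float64(-51.4), np.float64(53.5)), (50, np.float64(-40.2), np.float64(53.6))]
d1wrist floor y -76.1 78.4 [(-50, np.float64(-19.3), np.float64(44.3)), (-26, np.float64(-32.9), np.float64(44.1)), (0, np.float64(-37.2), np.float64(44.3)), (26, np.float64(-32.5), np.float64(44.3)), (50, np.float64(-19.8), np.float64(44.4))]
m1top rim y -101.6 99.9 [(-50, np.float64(-39.8), np.float64(53.6)), (-26, np.float64(-50.4), np.float64(53.6)), (0, np.float64(-53.0), np.float64(51.6)), (26, np.float64(-49.6), np.float64(51.9)), (50, np.float64(-38.7), np.float64(52.3))]
m1top floor y -80.6 77.8 [(-50, np.float64(-17.4), np.float64(44.6)), (-26, np.float64(-33.7), np.float64(44.9)), (0, np.float64(-36.3), np.float64(45.3)), (26, np.float64(-32.9), np.float64(45.6)), (50, np.float64(-18.9), np.float64(45.7))]
floor [ 419.1 -192.7    4.3] [0.9 0.9]
floor [ 433.7 -346.8    4. ] [1.8 1.8]
rim [ 420.  -169.7   36.7] [1.2 1.2]
rim [ 437.3 -373.3   18.5] [0.5 0.5]
```

```bash
python3 - <<'E'
from turn import *
q=down(np.radians(97.2))
env.goto([403,-272.6,180],q);env.hold(0.2)
for n in ["scene","wrist"]:
    c=env.read_camera(n);im=c["color"][:,:,::-1]
    cv2.imwrite(f"pics/p_{n}.png",cv2.resize(im[120:340,220:500],None,fx=2.8,fy=2.7) if n=="scene" else im)
o=env.get_obs();print(o["tool_pos"],o["wrist_force"],yaw(),o["time"],np.round(o["joint_pos"],2))
E
```

```text
[ 403.43326452 -272.19979292  180.04265404] [ 0.21688129  0.00525652 -2.84267417] 97.25291655345575 34.875 [-0.66  0.32  2.02  0.    0.8  -0.78]
```

View pics/p_scene.png

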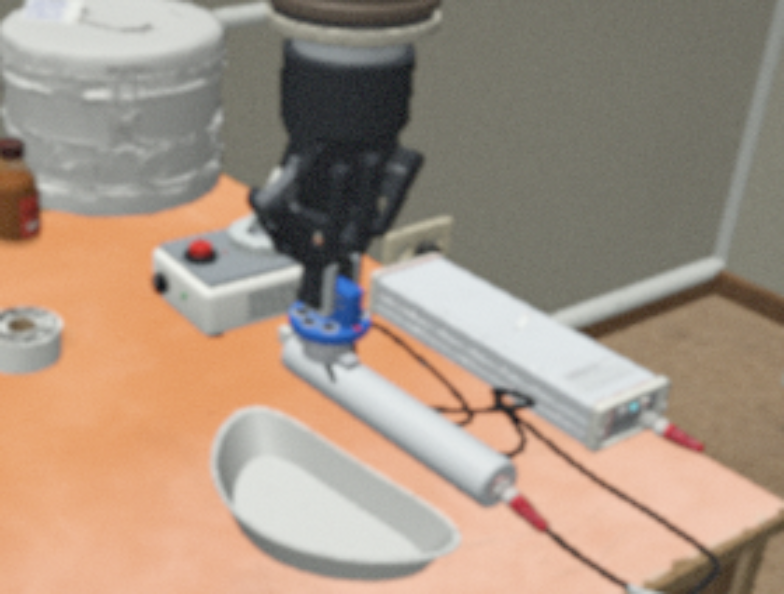

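View pics/p_wrist.png

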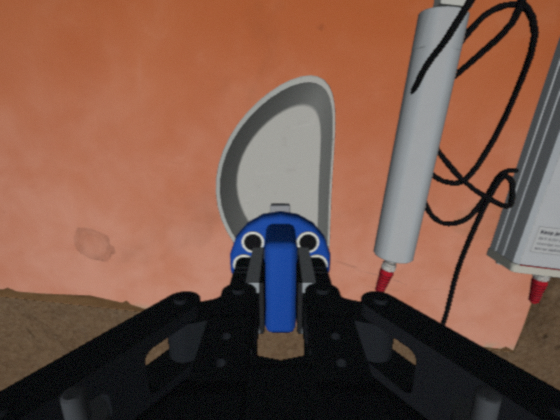

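The head hangs symmetrically and sits in the jaws as it did in the mount: disc top at row 212 in both views. Next I lower it into the dish.

```bash
python3 - <<'E'
from turn import *
X=[403,-272.6]
env.servo_line(X+[46],90);env.hold(0.2);o=env.get_obs();print(o["tool_pos"],o["wrist_force"])
r=env.servo_line(X+[34.5],10,stop_force=4);o=env.get_obs();print(r,o["tool_pos"],o["wrist_force"],o["ft_torque"],o["time"])
c=env.read_camera("scene");cv2.imwrite("pics/pl.png",cv2.resize(c["color"][220:360,260:420,::-1],None,fx=4.5,fy=4.2))
E
```

```text
[ 403.16763784 -272.75005846   46.27589725] [-1.12116737  0.41399989 -2.4296664 ]
True [ 403.01576296 -272.695698     37.06575654] [-0.21551009 -0.92509033  7.93658178] [0.03036134 0.16797591 0.0294372 ] 37.5583
```

View pics/pl.png

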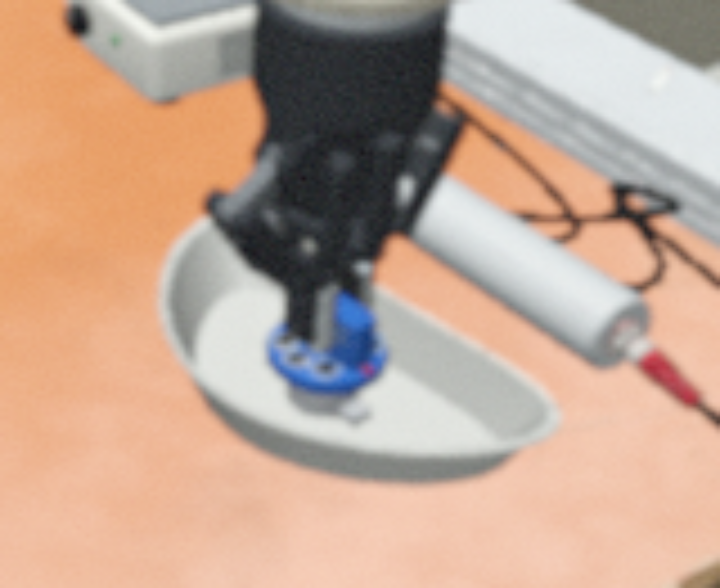

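The head stands on the dish floor: contact at TCP z = 37.1 mm against 37.5 expected. Releasing.

```bash
python3 - <<'E'
from turn import *
X=[403,-272.6]
env.servo_line(X+[37.6],10);env.gripper_to(30);env.hold(0.2)
o=env.get_obs();print(o["tool_pos"],o["wrist_force"],o["grip_width"])
env.servo_line(X+[80],40);env.servo_line(X+[200],150)
env.goto([330,-400,260],down(np.radians(20)));env.hold(0.2)
V={n:env.read_camera(n) for n in ["scene","top","wrist"]}
for n,c in V.items(): cv2.imwrite(f"pics/e_{n}.png",c["color"][:,:,::-1])
cv2.imwrite("pics/e_z.png",cv2.resize(V["scene"]["color"][220:360,260:420,::-1],None,fx=4.5,fy=4.2))
print(env.get_obs()["time"])
E
```

```text
[ 402.98979406 -272.57393927   37.57961226] [-0.43810239  0.3461928   0.19108103] 30.104734176398573
41.9083
```

View pics/e_scene.png

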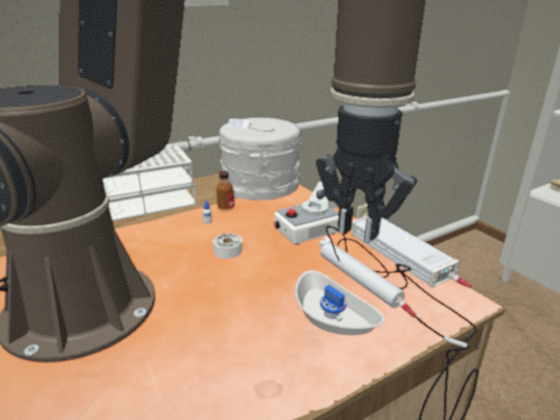

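View pics/e_wrist.png

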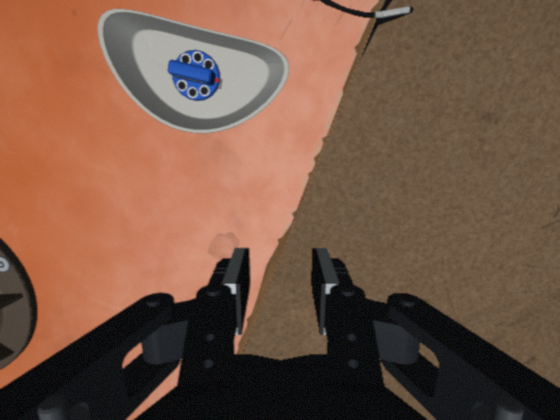

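View pics/e_top.png

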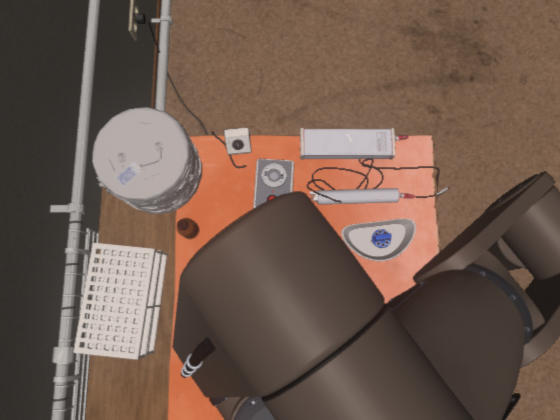

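The head stands upright in the dish: (381,238) in the top view, (333,300) in the scene view. The mount is empty, the dish is in place, and the bottle (225,190) and vial (207,212) have not moved. The arm is clear of everything.

```bash
python3 -c "
from rig import env
env.job_done();print(env.get_obs()['time'])"
```

```text
the job is handed in; nothing more can be done
the job is handed in; nothing more can be done
```

The blue head is off the mixer and standing upright in the middle of the kidney dish. I handed the job in at about 42 s of the 70 s allowed.

- **Button:** I pushed it down to its hard stop with about 10 N. A camera check put its top at 74.6 mm, against 82.4 mm when up, and it stayed down.
- **Turning:** I turned the head in small steps. From about 55° of gripper heading a sideways force of up to 7 N built up, and re-centring the grip by under 1 mm removed it. The stop was felt from about 78°, roughly 80° from the locked position.
- **Lifting and placing:** After backing off to 79°, the head lifted straight out without catching. It touched the dish floor at the expected height (TCP at 37.1 mm against 37.5), and I let go with almost no force on it.
- **Last checks:** The final pictures show the head upright, the mount empty, and the dish, bottle and vial where they were. The arm was clear of everything.

**What went wrong:** one 1° confirming step at the stop read 0.60 N m, above the 0.5 N m limit. I backed off immediately. The sideways force read at that moment was about 3 N, but the torque limit was exceeded in that reading.

**Weak measurement:** triangulating the dish rim height gave 36.7 mm at one end but a poor 18.5 mm at the other, so I used the stated 34 mm. The floor came out consistently at about 4 mm.

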